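Pry the spring clip off the mixer spindle with the hooked pick

TASK

To free the platform of the blue tube mixer, take the orange hooked pick from the grey tray, hook it into the eye of the steel spring clip and draw the clip out of its spindle groove until it lies flat on the black platform, wholly clear of the spindle. Then lay the pick back flat in its tray. Feel your way gently, without jabbing the mixer or forcing the clip, keep the gripper itself off both, and leave the rack, dish and bottle alone.

Things in the scene. Friction and masses are not known exactly. Their poses are not given: they have to be found in the camera images.
- mixer: Blue tube mixer, fixed: a box 130 x 130 x 46 mm carrying a round black platform 140 mm across, its flat top 60 mm above the bench. Origin on the spindle axis at bench height; z up.
- deck (a point): Middle of the platform's top, on the axis of the upright brass spindle: a groove 20 mm in diameter from here to 7.8 mm up, then a head 26 mm in diameter, its top 17 mm above this point.
- clip: Sprung steel clip, 6 mm thick, 40 g, flat on the platform in the spindle groove; it can turn in it, with 1 mm of play. Origin: underside, on the spindle axis while seated; z up. Two sprung jaws, 31 mm over their backs, reach to its own x = +11.5 mm. Pulled along its own -x it spreads over the first 9 mm (8 to 12 N) and snaps off; it is clear with its origin 22 mm from the spindle axis.
- eye (a point): Middle of the clip's square pull eye, at x = -21 mm in the clip's frame, on its underside; axes as the clip's. A pocket open right through, 12 mm (x) by 16 mm (y). On its outer (-x) side a bar 4 mm thick and 24 mm long (y) closes it; the bar's outer face is 10 mm from this point.
- pick: Hooked pick, 85 g, lying in the tray with the hook pointing down. Origin under the middle of its orange handle (80 long in x, 16 wide in y, 26 mm high); z up, x towards the hook. A round shank, 6 mm, leaves the handle's front at x = 40 mm, 21 mm high; at its end a straight pin, 5 mm thick, goes down to 0.5 mm above the level of the handle's underside.
- pick_mark (a point): Where the pick's pin would stand (its axis, at the level of the handle's underside, 110 mm ahead of the handle's middle) with the telescopic shank at its middle setting. The true setting is -14 to +14 mm along the pick's x from here, different each time and not measured; the shank is clamped and keeps its setting up to about 50 N.
- tray: Grey tool tray, fixed, 220 (x) x 140 (y) x 14 mm high, walls 4 mm, floor 4 mm. Origin under its centre; z up. The pick starts in it, its hook roughly towards the tray's +x.
- rack: White tube rack with capped tubes, 70 x 200 mm, 108 mm high, standing loose. Origin under its centre. Leave alone.
- dish: Petri dish of amber agar, 93 mm across, 16 mm high, loose. Origin under its centre. Leave alone.
- bottle: Small amber jar, 56 mm across, 110 mm high, loose. Origin under its centre. Leave alone.

How it is judged (in metres and radians):
On the way, in this order (a step that is already met when the one before it is completed fails the run):
1. the pick is lifted out of its tray, its underside over 40 mm above the bench (height (world z) of pick above 0.04 m), for 0.2 s.
2. the pick bears on the clip, still on its spindle, with over 2 N (contact force between pick and clip above 2 N and horizontal distance between clip and mixer below 0.015 m), for 0.05 s.
3. the clip is off the spindle, its origin over 22 mm from the spindle axis, and on the platform (horizontal distance between clip and mixer above 0.022 m and z of clip in the frame of mixer between 0.055 and 0.066 m), for 0.1 s.
At the end, for the whole second after the job is handed in: The clip lies flat (within 0.12 rad) and still on the platform, its origin 22 to 65 mm from the spindle axis; the pick lies still in its tray, the middle of its handle inside the walls and no more than 16 mm above the bench (horizontal distance between clip and mixer between 0.022 and 0.065 m and z of clip in the frame of mixer between 0.056 and 0.063 m and angle between clip's own z axis and vertical below 0.12 rad and linear speed of each of clip, pick below 0.01 m/s and x of pick in the frame of tray between -0.095 and 0.095 m and y of pick in the frame of tray between -0.062 and 0.062 m and z of pick in the frame of tray between 0 and 0.016 m); the robot touches nothing.
It fails at once if the pick is pressed on the mixer with over 20 N (contact force between pick and mixer above 20 N).
It fails at once if the pick is pressed on the clip with over 22 N (contact force between pick and clip above 22 N).
It fails at once if the gripper or arm touches the clip (contact force between any of the fingers, the arm and clip above 0.5 N).
It fails at once if the gripper or arm touches the mixer (contact force between any of the fingers, the arm and mixer above 0.5 N).
It fails at once if the rack, dish or bottle is moved over 15 mm (distance of any of rack, dish, bottle from where it was at the start of the episode above 0.015 m).
It also fails if it takes over 64 s, if anything falls off the work surface, if the arm or the gripper's body presses on something with over 40 N, if the wrist force passes 120 N, or if a joint passes its speed limit or range.

ROBOT

A 7-joint arm with a two-finger parallel gripper is mounted at the origin on the work surface. World frame = base frame: x ahead of the robot, y to its left, z up, the work surface at z = 0. Lengths are in mm, angles in rad, forces in N, time in s.
With the tool pointing down it reaches from about 425 to 800 mm from the base axis. Payload 8.3 kg.
Tool frame: the origin (TCP) lies midway between the tips of the shut fingers; the grasp point (between the pads) lies 19 mm behind it; z points along the fingers, y is the line along which they close (so a half turn about z gives the same grasp; the last joint's range is limited). The gripper opens to 85 mm and grips with 20 to 120 N. Pads are 22 mm wide; open, the fingers measure 114 mm over their backs; the gripper's body (76 mm by 85 mm) begins 54 mm behind the grasp point. The pads swing forward as they close: fully open they stand 13 mm farther back than shut.
Start: joints at [1.211, 0.383, 0.016, 1.37, -0.006, 1.388, -0.046], TCP at [182.827, -597.641, 202.079] pointing down, gripper open.
Joint ranges: [-2.95, 2.95], [-0.25, 2.06], [-1.52, 1.56], [0.18, 2.33], [-1.44, 4.58], [0.02, 2.06], [-3.01, 3.01]. Speed limits (rad/s): [2.39, 2.39, 3.01, 3.01, 3.14, 3.14, 3.14].

INTERFACE

Orientations are given as a unit quaternion [w, x, y, z].
In Python, from cell import read_state, camera, camera_params, close_job gives the robot as it stands. The module is installed in compiled form; this text tells all that it offers.
- The arm moves only by the shell command python3 -m jog 'ROWS' [FORCE]. ROWS is JSON, one flat list of numbers, 7 for each row, row after row: the shift along the tool's x, y, z in cm, then the turn, a rotation vector about the tool's x, y, z in degrees, then the opening in per cent of the stroke, from 0 (shut) to 100 (fully open). A call has exactly 5 rows; each row is the pose to reach, as a shift and turn from the pose commanded when the call began, along the tool's axes at that moment; what a row does not reach only later rows make up. A row lasts 1/10 s, in which the tool goes at most 50 mm and 8.59 degrees, less where a joint would pass 70% of its speed; a pose out of reach is approached as far as the arm can. A call with a gripper value outside its range is refused whole. The fingers move at their own pace and stop on an object; FORCE is the grip in N (left out, the last holds). Time passes only in rows, so rows that repeat a pose let the fingers close, or fill a call up. It gives the time, the measured TCP pose, the force, the opening and the grip force at its end, in the units of the state.
- read_state(): the state, without advancing time (a new reading comes with each control period).
- camera(name): name is "scene" or "top"; returns (picture, depth): 384x512x3 uint8, blue, green, red; 384x512 float32, mm along the optical axis (not along the pixel's ray), 0 where there is no reading.
- camera_params(name): a dict with "camera_matrix" (3x3 intrinsics, pixels), "D" ([k1, k2, p1, p2, k3] as OpenCV has them; the pictures are not rectified), "world_to_cam" (4x4, takes a point from world to camera coordinates). Camera axes: x right, y up, looking along -z (the intrinsics and any distortion apply to the point x, -y, -z); pixel columns grow to the right and rows downward; lengths in mm; the calibration is good to about 2 mm. A picture is of the moment at which its call begins. camera_params takes no time and is no camera call.
- close_job(): hands the job in; it is judged then, once.
The state is a dict: "time": time; "joint_pos": joint angles; "qvel": joint speeds; "joint_efforts": joint torques, N m; "eef_pos": TCP position; "eef_rot": TCP orientation; "force": force on the tool from outside, world axes, zero at the start; "ft_torque": the same for the moment, N m; "width": finger opening in mm; "gripper_force": force on a finger pad.
Only numpy, scipy, OpenCV 4.12 (cv2) and the standard library are available. Lean on these libraries where they do the work, as an engineer would, in place of code of your own. Each camera call takes 0.05 s, during which the arm holds its last target. There are 200 camera calls.

## Working session

There is one attempt and no reset: what is moved stays moved. The work goes in short steps, Python scripts to look and compute and a shell command to move; the robot and the scene stay as the last step left them, time stands still between calls to the robot, and variables do not carry over. Pictures are saved under pics/ and viewed, at most 10 in all, crops included, and the job is handed in when it is done.

```bash
mkdir -p pics; cat > h.py <<'E'
import numpy as np,cv2
from cell import *
from scipy.spatial.transform import Rotation as R
def world(name,depth):
    p=camera_params(name);K=np.array(p["camera_matrix"]);D=np.array(p["D"]);T=np.linalg.inv(np.array(p["world_to_cam"]))
    v,u=np.mgrid[0:384,0:512]
    n=cv2.undistortPoints(np.stack([u,v],-1).reshape(-1,1,2).astype(float),K,D).reshape(384,512,2)
    c=np.stack([n[...,0]*depth,-n[...,1]*depth,-depth,np.ones_like(depth)],-1)
    W=(c@T.T)[...,:3];W[depth<=0]=np.nan
    return W
def proj(name,P):
    p=camera_params(name);T=np.array(p["world_to_cam"]);c=np.c_[np.atleast_2d(P),np.ones(len(np.atleast_2d(P)))]@T.T
    q=c[:,:3]*[1,-1,-1]
    return cv2.projectPoints(q,np.zeros(3),np.zeros(3),np.array(p["camera_matrix"]),np.array(p["D"]))[0].reshape(-1,2)
def tool(P):  # world vector -> tool axes, cm
    s=read_state();q=s["eef_rot"];r=R.from_quat(np.r_[q[1:],q[0]]);return r.inv().apply(P)/10
E
python3 - <<'E'
from h import *
for n in("top","scene"):
    im,d=camera(n);cv2.imwrite(f"pics/{n}0.png",im);np.save(f"{n}0.npy",d)
    p=camera_params(n);print(n,np.linalg.inv(np.array(p["world_to_cam"])).round(2).tolist(),np.array(p["camera_matrix"])[0,0])
print(read_state())
E
```

```text
top [[-0.04, 0.98, -0.21, 430.09], [-1.0, -0.04, 0.01, 13.42], [0.0, 0.21, 0.98, 797.06], [0.0, 0.0, 0.0, 1.0]] 357.14694527126835
scene [[-0.25, -0.57, 0.78, 1276.65], [0.97, -0.14, 0.2, 195.42], [-0.0, 0.81, 0.59, 588.86], [0.0, 0.0, 0.0, 1.0]] 427.50412743084155
{'time': 0.1, 'joint_pos': array([ 1.21112079,  0.38418536,  0.01636209,  1.37103309, -0.00627471,
        1.3881998 , -0.04649278]), 'qvel': array([ 0.00032539, -0.0033726 ,  0.00017802, -0.00358564, -0.00037302,
        0.00064877, -0.0013013 ]), 'joint_efforts': array([ 3.12380827e-03, -6.29133582e+01,  8.47354196e-01, -3.72761357e+01,
        1.68475765e-02,  1.03917683e-02,  4.05171193e-05]), 'eef_pos': array([ 182.66172865, -597.18987328,  201.16654851]), 'eef_rot': array([-8.74466817e-04,  9.89003874e-01,  1.47886944e-01, -1.54288424e-04]), 'force': array([-0.09550462,  0.00606075, -0.22774747]), 'ft_torque': array([-0.00125004,  0.0221509 , -0.01730209]), 'gripper_force': 0.0, 'width': 85.50177540113991}
```

View pics/top0.png

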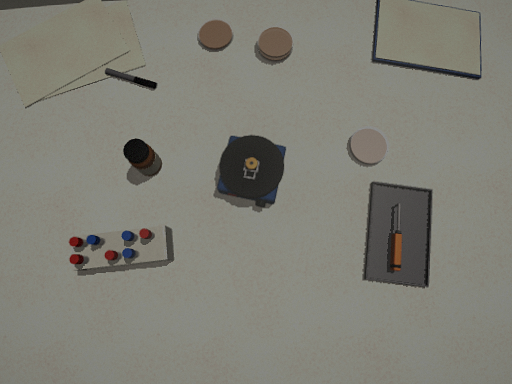

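View pics/scene0.png

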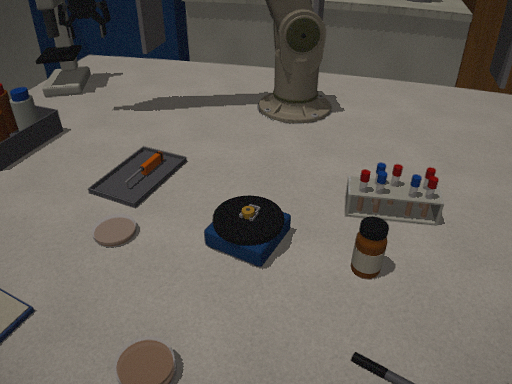

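The top view shows the mixer spindle at about (252,162) with the clip eye below it at (250,174). The pick is in the tray, with its handle at (398,250) and hook end at (398,206). The scene view agrees. Next I'll measure by depth.

```bash
python3 - <<'E'
from h import *
im=cv2.imread("pics/top0.png");d=np.load("top0.npy");W=world("top",d)
hsv=cv2.cvtColor(im,cv2.COLOR_BGR2HSV)
u,v=np.meshgrid(range(512),range(384))
# handle: orange
m=(hsv[...,0]>3)&(hsv[...,0]<20)&(hsv[...,1]>120)&(hsv[...,2]>60)&(u>380)&(u<420)&(v>220)&(v<280)
P=W[m];P=P[~np.isnan(P[:,0])];print("handle n",len(P),"z",np.percentile(P[:,2],[5,50,95]).round(1))
T=P[P[:,2]>np.percentile(P[:,2],95)-5][:,:2].astype(np.float32);r=cv2.minAreaRect(T);print("handle top rect",r,T.mean(0))
# shank
c=T.mean(0)
m=(u>388)&(u<408)&(v>198)&(v<232)&(W[...,2]>14);print("shank pts",W[m].round(1)[::6].tolist())
# platform
m=(u>205)&(u<300)&(v>125)&(v<215)&(abs(W[...,2]-60)<4);print("plat",cv2.minEnclosingCircle(W[m][:,:2].astype(np.float32)),np.median(W[m][:,2]),W[m].mean(0))
m=(u>225)&(u<275)&(v>145)&(v<190)&(W[...,2]>70);print("head",W[m].mean(0),np.percentile(W[m][:,2],[5,50,95]))
# tray rim
m=(u>355)&(u<440)&(v>175)&(v<295)&(W[...,2]>9)&(W[...,2]<17);print("tray",cv2.minAreaRect(W[m][:,:2].astype(np.float32)))
a=cv2.resize(im[140:195,222:282],None,fx=8,fy=8,interpolation=cv2.INTER_CUBIC)
b=cv2.resize(im[195:280,375:420],None,fx=5.17,fy=5.17,interpolation=cv2.INTER_CUBIC)[:440]
a=cv2.convertScaleAbs(a,alpha=1.5)
cv2.imwrite("pics/c1.png",np.hstack([a,cv2.copyMakeBorder(b,0,440-b.shape[0],0,0,0)]));print(a.shape,b.shape)
E
```

```text
handle n 248 z [25.9 29.6 31.8]
handle top rect ((455.12890625, -287.48095703125), (15.471399307250977, 77.60570526123047), 80.75396728515625) [ 458.04443 -287.72464]
shank pts [[560.7, -303.8, 23.9], [557.4, -306.0, 28.9], [553.4, -301.8, 26.8], [548.7, -300.4, 28.7], [544.4, -300.4, 27.3], [539.8, -299.4, 28.5], [535.4, -301.6, 27.4], [530.9, -300.6, 28.3], [526.5, -300.2, 28.0], [521.9, -299.1, 29.3], [517.8, -299.3, 27.5], [513.5, -299.1, 26.7], [509.0, -298.1, 27.7], [504.7, -298.0, 26.6], [500.1, -291.0, 31.6], [497.8, -293.0, 31.7]]
plat ((651.2056884765625, 19.624141693115234), 69.5228042602539) 59.4973948264593 [650.00074629  19.56444966  59.50406117]
head [650.71267538  19.6288453   76.1887984 ] [73.46964964 76.35293251 78.2494499 ]
tray ((495.3697509765625, -303.5533447265625), (141.4325408935547, 220.09332275390625), 79.68744659423828)
(440, 480, 3) (439, 233, 3)
```

View pics/c1.png

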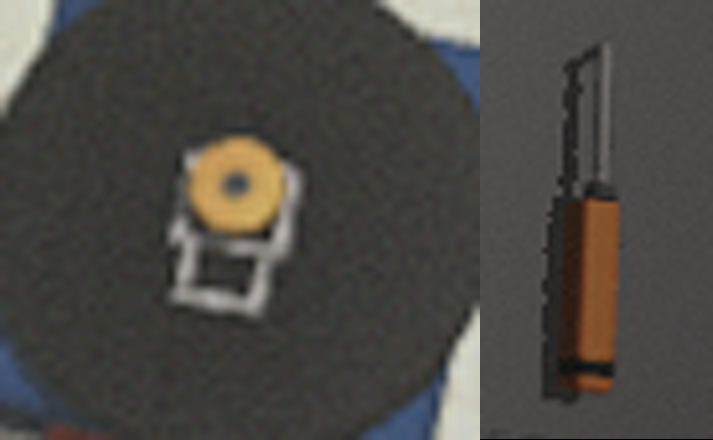

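The crop shows the head at crop (236,183), the eye at about (222,270) and its outer bar from (172,297) to (258,310). The shank tip is at about (127,43) in the right panel and the handle spans rows 198–392 there.

```bash
cat >> h.py <<'E'
def at(name,px,z):
    p=camera_params(name);T=np.linalg.inv(np.array(p["world_to_cam"]))
    n=cv2.undistortPoints(np.array(px,float).reshape(-1,1,2),np.array(p["camera_matrix"]),np.array(p["D"])).reshape(-1,2)
    r=np.c_[n[:,0],-n[:,1],-np.ones(len(n))]@T[:3,:3].T
    o=T[:3,3];return o+r*((z-o[2])/r[:,2])[:,None]
E
python3 - <<'E'
from h import *
A=np.array
c=lambda *p:A(p)/8+A([222,140])-0.44
print("head",at("top",c([236,183]),77));e=at("top",c([222,270],[172,297],[258,310],[180,235],[292,245]),66);print("eye,barL,barR,mid",e.round(1))
print("bar yaw",np.degrees(np.arctan2(*(e[2]-e[1])[:2])))
t=lambda *p:A(p)/5.17+A([375,195])-0.4
print("tip",at("top",t([127,43]),28),"handle",at("top",t([121,198],[117,392]),30))
s=read_state();print(tool(A([456,-288,45])-s["eef_pos"]),s["eef_pos"])
E
```

```text
head [[651.79212574  18.97166453  77.        ]]
eye,barL,barR,mid [[631.3  23.7  66. ]
 [624.5  37.2  66. ]
 [620.   14.6  66. ]
 [641.4  34.5  66. ]
 [637.4   4.9  66. ]]
bar yaw -168.65782720795897
tip [[ 560.03704449 -304.79826621   28.        ]] handle [[ 493.87427977 -293.14354541   30.        ]
 [ 414.33215646 -281.97499874   30.        ]]
[ 35.1834186  -21.5430595   15.65328831] [ 182.66172865 -597.18987328  201.16654851]
```

```bash
python3 -m jog '[35.2,-21.6,10,0,0,26,100,35.2,-21.6,10,0,0,26,100,35.2,-21.6,10,0,0,26,100,35.2,-21.6,10,0,0,26,100,35.2,-21.6,10,0,0,26,100]' 60
cat > n.py <<'E'
import sys
from h import *
s=read_state();q=s["eef_rot"];r=R.from_quat(np.r_[q[1:],q[0]])
x=r.apply([1,0,0]);z=r.apply([0,0,1]);t=np.array([float(a) for a in sys.argv[1:4]])
yaw=np.degrees(np.arctan2(x[1],x[0]))
print("t",round(s["time"],2),"pos",s["eef_pos"].round(1),"z",z.round(3),"yaw",yaw.round(2),"F",s["force"].round(1),"w",round(s["width"],1))
print("shift",tool(t-s["eef_pos"]).round(2),"turn",round(yaw-float(sys.argv[4]),2))
E
python3 n.py 454.5 -287.7 60 -9
```

```text
time: 0.6
eef_pos: [341.7, -417.1, 143.6]
eef_rot: [-0.0, 0.997, -0.079, -0.0]
force: [1.3, 0.8, -0.1]
width: 85.7
gripper_force: 0.0
t 0.6 pos [ 341.7 -417.1  143.6] z [-0.  0. -1.] yaw -9.05 F [ 1.3  0.8 -0.1] w 85.7
shift [  9.11 -14.55   8.36] turn -0.05
```

```bash
python3 -m jog '[4.6,-7.3,4,0,0,0,100,9,-14.4,8,0,0,0,100,9,-14.4,8.3,0,0,0,100,9,-14.4,8.3,0,0,0,100,9,-14.4,8.3,0,0,0,100]'; python3 n.py 454.5 -287.7 6 -9;python3 - <<'E'
from h import *
im,d=camera("top");cv2.imwrite("pics/t2.png",cv2.resize(im[170:300,340:450],None,fx=4.5,fy=4.5,interpolation=cv2.INTER_CUBIC))
E
```

```text
time: 1.1
eef_pos: [454.3, -283.7, 58.4]
eef_rot: [-0.003, 0.997, -0.074, -0.002]
force: [0.0, 0.0, 0.1]
width: 85.2
gripper_force: 0.0
t 1.1 pos [ 454.3 -283.7   58.4] z [-0.003  0.005 -1.   ] yaw -8.47 F [0.  0.  0.1] w 85.2
shift [0.09 0.42 5.24] turn 0.53
```

View pics/t2.png

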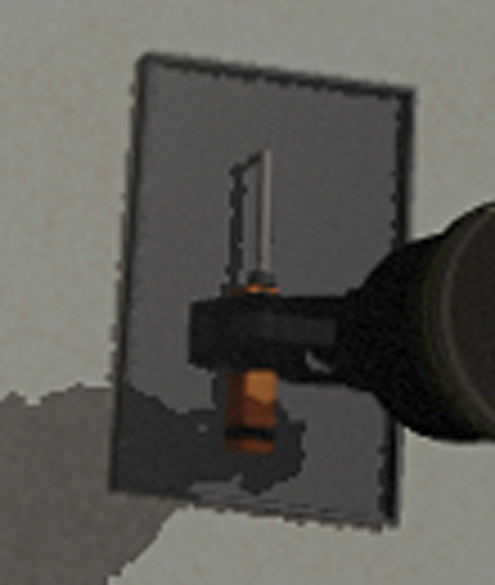

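The gripper is squarely over the handle, which spans rows 285–450. I'll half-close it so the fingers clear the tray wall, then descend and grip.

```bash
python3 -m jog '[0.1,0.4,0,0,0,-0.5,45,0.1,0.4,1.5,0,0,-0.5,45,0.1,0.4,3,0,0,-0.5,45,0.1,0.4,4.5,0,0,-0.5,45,0.1,0.4,5.2,0,0,-0.5,45]'; python3 n.py 454.5 -287.7 6 -9
```

```text
time: 1.65
eef_pos: [451.1, -296.9, 8.7]
eef_rot: [0.0, 0.997, -0.076, -0.001]
force: [-0.2, 0.9, -0.6]
width: 38.7
gripper_force: 0.0
t 1.65 pos [ 451.1 -296.9    8.7] z [-0.001 -0.    -1.   ] yaw -8.67 F [-0.2  0.9 -0.6] w 38.7
shift [ 0.2  -0.96  0.27] turn 0.33
```

```bash
python3 -m jog '[0.2,-0.9,0.1,0,0,0.3,45,0.2,-0.9,0.1,0,0,0.3,45,0.2,-0.9,0.1,0,0,0.3,45,0.2,-0.9,0.1,0,0,0.3,0,0.2,-0.9,0.1,0,0,0.3,0]' 60; python3 n.py 454.5 -287.7 6 -9; python3 -m jog '[0,0,0,0,0,0,0,0,0,0,0,0,0,0,0,0,0,0,0,0,0,0,0,0,0,0,0,0,0,0,0,0,0,0,0]'; python3 n.py 454.5 -287.7 6 -9
```

```text
time: 2.15
eef_pos: [456.2, -286.6, 8.9]
eef_rot: [0.0, 0.997, -0.077, 0.0]
force: [0.3, 1.6, -0.4]
width: 10.3
gripper_force: 0.0
t 2.15 pos [ 456.2 -286.6    8.9] z [ 0.001 -0.    -1.   ] yaw -8.8 F [ 0.3  1.6 -0.4] w 10.3
shift [-0.15  0.14  0.29] turn 0.2
time: 2.65
eef_pos: [456.0, -286.2, 8.3]
eef_rot: [-0.0, 0.997, -0.077, -0.0]
force: [-0.1, -0.2, 1.0]
width: 0.0
gripper_force: 0.0
t 2.65 pos [ 456.  -286.2    8.3] z [ 0.  0. -1.] yaw -8.79 F [-0.1 -0.2  1. ] w 0.0
shift [-0.12  0.17  0.23] turn 0.21
```

```bash
python3 - <<'E'
from h import *
im,d=camera("top");im2,d2=camera("scene");np.save("t3.npy",d)
a=cv2.resize(im[190:290,350:440],None,fx=4.4,fy=4.4,interpolation=cv2.INTER_CUBIC)
b=cv2.resize(im2[100:210,80:200],None,fx=3.3,fy=4,interpolation=cv2.INTER_CUBIC)
cv2.imwrite("pics/t3.png",np.hstack([a,b]))
E
```

```text
(no output)
```

View pics/t3.png

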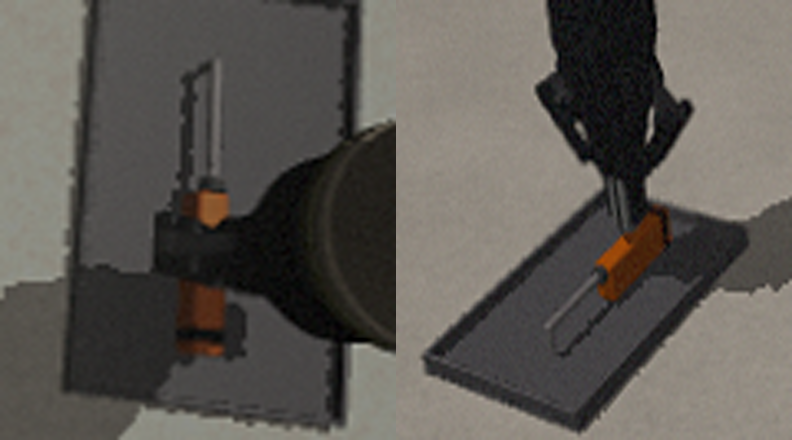

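The top view shows the handle at columns 178–228. The fingers are shut over or beside its back part, so they missed it. I'll measure where the handle and the fingers are.

```bash
python3 - <<'E'
from h import *
for n in("top","scene"):
    im,d=camera(n);W=world(n,d);hsv=cv2.cvtColor(im,cv2.COLOR_BGR2HSV)
    m=(hsv[...,0]>3)&(hsv[...,0]<20)&(hsv[...,1]>120)&(hsv[...,2]>60)&(np.hypot(W[...,0]-455,W[...,1]+288)<60)
    P=W[m];top=P[P[:,2]>26];print(n,len(P),np.percentile(P[:,2],[2,50,98]))
    for lo in range(410,500,15):
        q=top[(top[:,0]>lo)&(top[:,0]<lo+15)]
        if len(q):print(lo,len(q),np.percentile(q[:,1],[3,50,97]).round(1),q[:,2].mean().round(1))
    m=(hsv[...,1]<90)&(np.hypot(W[...,0]-456,W[...,1]+286)<28)&(W[...,2]>24)
    P=W[m];o=np.argsort(P[:,2])[:25];print("finger low",P[o].round(0).tolist())
E
```

```text
top 130 [ 4.35020641 29.28208455 32.07739254]
410 12 [-286.5 -281.  -275.9] 29.6
425 39 [-291.6 -284.1 -277.7] 29.4
440 22 [-291.7 -284.6 -279.1] 29.6
470 23 [-298.9 -291.5 -276.9] 32.6
485 27 [-299.4 -291.3 -286.2] 29.2
finger low [[444.0, -291.0, 43.0], [450.0, -281.0, 58.0], [448.0, -280.0, 60.0], [446.0, -280.0, 64.0], [446.0, -278.0, 64.0], [451.0, -272.0, 82.0], [445.0, -275.0, 82.0], [451.0, -272.0, 86.0], [447.0, -265.0, 88.0], [447.0, -262.0, 89.0], [449.0, -270.0, 90.0], [449.0, -266.0, 91.0], [447.0, -270.0, 91.0], [451.0, -266.0, 92.0], [447.0, -265.0, 93.0], [453.0, -265.0, 93.0], [453.0, -263.0, 94.0], [455.0, -262.0, 94.0], [457.0, -262.0, 94.0], [459.0, -264.0, 94.0], [453.0, -267.0, 94.0], [455.0, -263.0, 95.0], [455.0, -265.0, 95.0], [455.0, -259.0, 95.0], [457.0, -263.0, 95.0]]
scene 230 [ 7.6887057  24.25550801 33.58138076]
410 2 [-282.2 -277.6 -272.9] 31.0
425 12 [-284.5 -278.  -273.2] 31.3
440 23 [-288.9 -278.7 -275.9] 31.0
455 22 [-291.5 -283.5 -279.1] 30.6
470 26 [-296.3 -287.7 -281.4] 31.1
485 17 [-296.3 -288.5 -283.4] 30.8
finger low [[461.0, -282.0, 40.0], [459.0, -280.0, 41.0], [465.0, -285.0, 42.0], [463.0, -289.0, 43.0], [468.0, -281.0, 44.0], [466.0, -293.0, 44.0], [466.0, -290.0, 44.0], [465.0, -285.0, 44.0], [464.0, -280.0, 45.0], [464.0, -293.0, 46.0], [466.0, -281.0, 46.0], [461.0, -275.0, 47.0], [463.0, -280.0, 47.0], [466.0, -289.0, 47.0], [466.0, -281.0, 48.0], [461.0, -281.0, 49.0], [468.0, -286.0, 49.0], [468.0, -283.0, 50.0], [467.0, -291.0, 50.0], [452.0, -274.0, 50.0], [463.0, -296.0, 50.0], [463.0, -276.0, 51.0], [465.0, -281.0, 51.0], [467.0, -288.0, 51.0], [466.0, -283.0, 51.0]]
```

```bash
python3 -m jog '[0,0,-2,0,0,0,0,0,0,-4,0,0,0,0,0,0,-6,0,0,0,0,0,0,-6,0,0,0,0,0,0,-6,0,0,0,0]'; python3 n.py 454.5 -287.7 6 -9; python3 - <<'E'
from h import *
im,d=camera("scene");W=world("scene",d);p=read_state()["eef_pos"]
for dz in range(-20,80,8):
    m=(np.hypot(W[...,0]-p[0],W[...,1]-p[1])<45)&(W[...,2]>p[2]+dz)&(W[...,2]<=p[2]+dz+8)&(W[...,2]>36)
    P=W[m]
    if len(P):print(dz,len(P),(np.median(P,0)-p).round(1),np.percentile(P[:,1]-p[1],[5,95]).round(1))
u,v=proj("scene",p)[0].astype(int);print(u,v)
cv2.circle(im,(u,v),1,(0,0,255),-1)
cv2.imwrite("pics/s4.png",cv2.resize(im[v-60:v+40,u-55:u+55],None,fx=5,fy=5,interpolation=cv2.INTER_NEAREST))
E
```

```text
time: 3.35
eef_pos: [456.1, -286.4, 68.5]
eef_rot: [0.0, 0.997, -0.077, 0.0]
force: [-0.3, -0.3, -0.0]
width: 0.2
gripper_force: 0.0
t 3.35 pos [ 456.1 -286.4   68.5] z [ 0.001 -0.    -1.   ] yaw -8.79 F [-0.3 -0.3 -0. ] w 0.2
shift [-0.15  0.16  6.25] turn 0.21
28 12 [ 8.   4.1 32.5] [-7.6  6.3]
36 35 [ 9.   3.9 39.4] [-10.5  12.2]
44 38 [ 9.   3.9 47.7] [-12.6  13.2]
52 37 [ 8.9  5.6 56.1] [-15.1  13.7]
60 40 [ 9.8  4.6 64. ] [-9.  14.2]
68 26 [11.4  0.7 73.3] [-20.3  12.3]
76 83 [10.3  5.3 80.7] [-29.4  31.6]
148 145
```

View pics/s4.png

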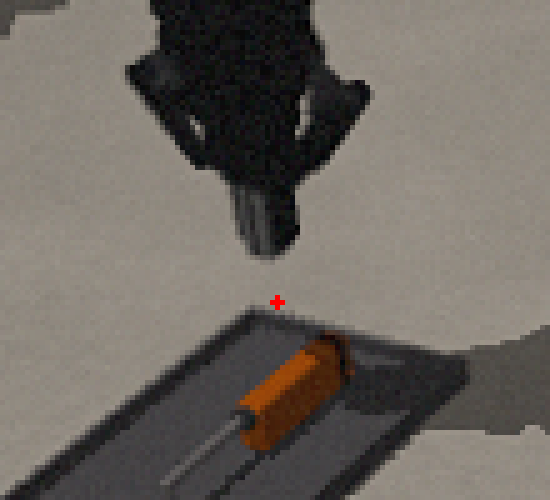

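The picture shows the shut fingertips at (265,255), well above the projected TCP at (277,302). The real tips are therefore about 29 mm higher than the reported TCP, which is why the fingers closed above the handle. I'll descend to suit, watching the force.

```bash
python3 -m jog '[-0.1,0,0,0,0,0.2,45,-0.1,0,0,0,0,0.2,45,-0.1,0,2,0,0,0.2,45,-0.1,0,4,0,0,0.2,45,-0.1,0,6,0,0,0.2,45]'; python3 n.py 455 -286.4 -23 -9; python3 -m jog '[0,0,0.5,0,0,0,45,0,0,1,0,0,0,45,0,0,1.4,0,0,0,45,0,0,1.8,0,0,0,45,0,0,2.1,0,0,0,45]'; python3 n.py 455 -286.4 -23 -9
```

```text
time: 3.9
eef_pos: [454.7, -286.0, 7.3]
eef_rot: [-0.0, 0.997, -0.078, -0.0]
force: [0.7, -0.2, 0.5]
width: 38.6
gripper_force: 0.0
t 3.9 pos [ 454.7 -286.     7.3] z [-0.  0. -1.] yaw -9.0 F [ 0.7 -0.2  0.5] w 38.6
shift [0.03 0.04 3.03] turn 0.0
time: 4.4
eef_pos: [455.3, -286.3, -12.4]
eef_rot: [0.0, 0.997, -0.078, 0.0]
force: [-0.5, -0.0, -0.4]
width: 38.5
gripper_force: 0.0
t 4.4 pos [ 455.3 -286.3  -12.4] z [ 0.001 -0.    -1.   ] yaw -8.99 F [-0.5 -0.  -0.4] w 38.5
shift [-0.03  0.02  1.06] turn 0.01
```

```bash
python3 -m jog '[0,0,0.3,0,0,0,45,0,0,0.5,0,0,0,45,0,0,0.7,0,0,0,45,0,0,0.85,0,0,0,45,0,0,0.85,0,0,0,45]'; python3 -m jog '[0,0,0,0,0,0,25,0,0,0,0,0,0,10,0,0,0,0,0,0,0,0,0,0,0,0,0,0,0,0,0,0,0,0,0]' 60; python3 -m jog '[0,0,0,0,0,0,0,0,0,0,0,0,0,0,0,0,0,0,0,0,0,0,0,0,0,0,0,0,0,0,0,0,0,0,0]'
```

```text
time: 4.9
eef_pos: [454.8, -286.0, -21.3]
eef_rot: [-0.0, 0.997, -0.078, -0.0]
force: [0.7, 0.2, 0.0]
width: 38.5
gripper_force: 0.0
time: 5.4
eef_pos: [455.3, -286.2, -20.8]
eef_rot: [0.0, 0.997, -0.078, 0.0]
force: [-0.4, 1.2, 3.0]
width: 15.0
gripper_force: 58.9
time: 5.9
eef_pos: [455.2, -286.2, -20.9]
eef_rot: [0.0, 0.997, -0.078, 0.0]
force: [0.0, 0.7, 5.2]
width: 15.1
gripper_force: 59.0
```

Gripped at 15.1 mm. Now lift and measure the pick in hand.

```bash
python3 -m jog '[0,0,-1,0,0,0,0,0,0,-4,0,0,0,0,0,0,-8,0,0,0,0,0,0,-11,0,0,0,0,0,0,-11,0,0,0,0]'; python3 -m jog '[0,0,0,0,0,0,0,0,0,0,0,0,0,0,0,0,0,0,0,0,0,0,0,0,0,0,0,0,0,0,0,0,0,0,0]' ; python3 - <<'E'
from h import *
s=read_state();p=s["eef_pos"];print(p.round(1))
for n in("top","scene"):
    im,d=camera(n);W=world(n,d);hsv=cv2.cvtColor(im,cv2.COLOR_BGR2HSV)
    m=(hsv[...,0]>3)&(hsv[...,0]<20)&(hsv[...,1]>120)&(hsv[...,2]>60)&(np.hypot(W[...,0]-p[0],W[...,1]-p[1])<60)
    P=W[m];print(n,"handle",len(P),P.mean(0).round(1),np.percentile(P,[2,98],axis=0).round(1).tolist())
    m=(np.hypot(W[...,0]-p[0],W[...,1]-p[1])>47)&(np.hypot(W[...,0]-p[0],W[...,1]-p[1])<130)&(abs(np.degrees(np.arctan2(W[...,1]-p[1],W[...,0]-p[0]))+9)<10)&(W[...,2]>p[2]+15)
    P=W[m];P=P[np.argsort(P[:,0])];print("shank",len(P),P[::8].round(1).tolist(),P[-3:].round(1).tolist())
    if n=="scene": cv2.imwrite("pics/s5.png",cv2.resize(im[80:200,80:200],None,fx=5,fy=5,interpolation=cv2.INTER_CUBIC))
E
```

```text
time: 6.4
eef_pos: [457.5, -287.5, 93.9]
eef_rot: [0.002, 0.997, -0.078, 0.004]
force: [0.4, 0.4, -1.0]
width: 14.5
gripper_force: 58.5
time: 6.9
eef_pos: [454.6, -285.8, 88.1]
eef_rot: [-0.0, 0.997, -0.078, -0.001]
force: [-0.4, 0.1, -0.5]
width: 15.0
gripper_force: 58.5
[ 454.6 -285.8   88.1]
top handle 152 [ 455.2 -285.7  138.8] [[416.7, -297.8, 136.2], [492.0, -275.3, 141.1]]
shank 115 [[501.4, -294.9, 137.4], [505.5, -292.2, 136.1], [511.0, -294.5, 136.9], [516.5, -294.6, 138.4], [522.4, -296.0, 137.1], [526.5, -297.6, 134.9], [532.1, -295.4, 137.1], [537.7, -300.1, 137.0], [541.5, -302.8, 136.7], [545.3, -298.7, 138.2], [549.5, -300.0, 136.6], [553.4, -305.1, 135.4], [557.2, -303.1, 136.6], [558.6, -299.9, 130.7], [561.3, -304.0, 135.7]] [[561.3, -304.0, 135.7], [561.4, -302.4, 116.8], [561.5, -302.4, 135.1]]
scene handle 140 [ 476.3 -284.9  131.1] [[426.2, -295.0, 117.6], [495.4, -273.6, 141.4]]
shank 76 [[502.5, -291.3, 132.8], [511.3, -296.2, 136.7], [520.0, -294.2, 136.4], [530.5, -294.1, 134.2], [537.2, -300.0, 137.0], [544.2, -298.9, 135.8], [554.0, -300.5, 138.3], [557.9, -299.9, 130.5], [559.5, -301.5, 118.3], [560.9, -302.0, 136.8]] [[561.1, -301.4, 126.9], [561.3, -303.3, 129.3], [563.7, -300.5, 136.1]]
```

View pics/s5.png

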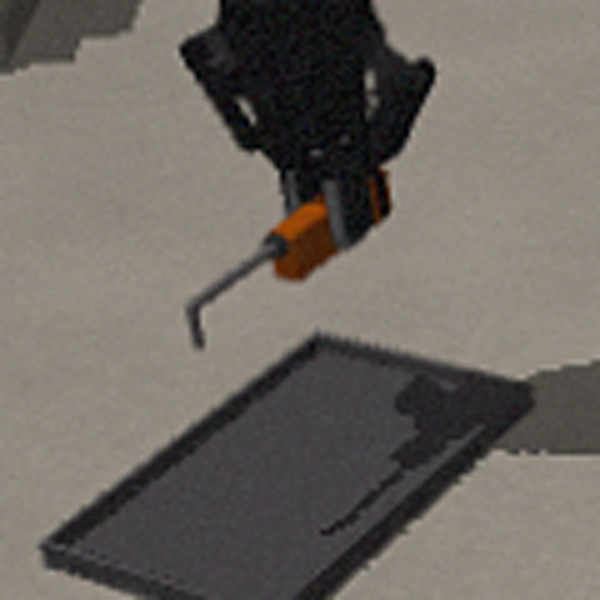

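The pick is held level, with its pin about 105 mm ahead of the TCP. Moving to above the eye.

```bash
python3 n.py 528.1 44.8 85 -11.7
```

```text
t 7.0 pos [ 454.8 -286.    88.5] z [-0.001  0.    -1.   ] yaw -8.99 F [ 0.5  0.9 -0.9] w 14.5
shift [  2.07 -33.82   0.36] turn 2.71
```

```bash
python3 -m jog '[0.2,-3,0,0,0,0.6,0,0.4,-7,0,0,0,1.2,0,0.7,-11,0,0,0,1.8,0,1,-15,0,0,0,2.4,0,1.2,-18.8,0,0,0,2.7,0]'; python3 n.py 528.1 44.8 85 -11.7;  python3 -m jog '[0.3,-4,0,0,0,0,0,0.6,-8,0,0,0,0,0,0.9,-12,0,0,0,0,0,1,-14,0,0,0,0,0,1,-14.5,0,0,0,0,0]'; python3 -m jog '[0,0,0,0,0,0,0,0,0,0,0,0,0,0,0,0,0,0,0,0,0,0,0,0,0,0,0,0,0,0,0,0,0,0,0]';python3 n.py 528.1 44.8 50 -11.7
```

```text
time: 7.5
eef_pos: [496.5, -100.5, 89.0]
eef_rot: [-0.0, 0.995, -0.102, 0.0]
force: [0.4, 0.2, -1.5]
width: 14.7
gripper_force: 58.6
t 7.5 pos [ 496.5 -100.5   89. ] z [ 0.  0. -1.] yaw -11.7 F [ 0.4  0.2 -1.5] w 14.7
shift [  0.14 -14.86   0.4 ] turn -0.0
time: 8.0
eef_pos: [535.7, 41.5, 88.9]
eef_rot: [-0.001, 0.995, -0.099, 0.0]
force: [0.8, -0.9, -1.0]
width: 14.6
gripper_force: 58.7
time: 8.5
eef_pos: [535.4, 36.8, 88.9]
eef_rot: [0.0, 0.995, -0.103, 0.0]
force: [-0.1, 0.7, -1.4]
width: 15.1
gripper_force: 58.7
t 8.5 pos [535.4  36.8  88.9] z [ 0. -0. -1.] yaw -11.77 F [-0.1  0.7 -1.4] w 15.1
shift [-0.88 -0.63  3.89] turn -0.07
```

```bash
python3 -m jog '[-0.9,-0.6,0,0,0,0,0,-0.9,-0.6,1.5,0,0,0,0,-0.9,-0.6,2.8,0,0,0,0,-0.9,-0.6,3.5,0,0,0,0,-0.9,-0.6,3.5,0,0,0,0]'; python3 -m jog '[0,0,0,0,0,0,0,0,0,0,0,0,0,0,0,0,0,0,0,0,0,0,0,0,0,0,0,0,0,0,0,0,0,0,0]';python3 n.py 528.1 44.8 50 -11.7; python3 - <<'E'
from h import *
p=read_state()["eef_pos"]
im,d=camera("top");im2,d2=camera("scene")
for n,i,D in(("top",im,d),("scene",im2,d2)):
    W=world(n,D);a=np.degrees(np.arctan2(W[...,1]-p[1],W[...,0]-p[0]));r=np.hypot(W[...,0]-p[0],W[...,1]-p[1])
    m=(r>85)&(r<125)&(abs(a+11.7)<6)&(W[...,2]>p[2]+28);P=W[m];P=P[np.argsort(P[:,0])]
    print(n,p.round(1),P[-12:].round(1).tolist())
a=cv2.convertScaleAbs(cv2.resize(im[140:200,220:285],None,fx=6,fy=6,interpolation=cv2.INTER_CUBIC),alpha=1.5)
b=cv2.convertScaleAbs(cv2.resize(im2[185:245,215:280],None,fx=6,fy=6,interpolation=cv2.INTER_CUBIC),alpha=1.5)
cv2.imwrite("pics/h6.png",np.hstack([a,b]))
E
```

```text
time: 9.0
eef_pos: [526.6, 45.3, 52.5]
eef_rot: [0.0, 0.995, -0.102, -0.001]
force: [0.1, -0.1, -0.6]
width: 14.8
gripper_force: 58.7
time: 9.5
eef_pos: [528.0, 45.4, 54.1]
eef_rot: [-0.0, 0.995, -0.102, 0.0]
force: [-0.1, -0.8, -1.0]
width: 14.7
gripper_force: 58.7
t 9.5 pos [528.   45.4  54.1] z [ 0.  0. -1.] yaw -11.7 F [-0.1 -0.8 -1. ] w 14.7
shift [0.02 0.06 0.41] turn 0.0
top [528.   45.4  54.1] []
scene [528.   45.4  54.1] [[631.8, 23.6, 89.0], [632.0, 25.7, 96.9], [632.0, 25.7, 82.3], [632.1, 23.7, 84.4], [632.1, 23.8, 96.6], [632.4, 23.9, 101.6], [632.4, 21.9, 101.2], [632.4, 23.8, 92.0], [632.6, 25.8, 85.2], [632.9, 26.0, 102.4], [633.7, 24.2, 95.4], [634.5, 22.4, 100.4]]
```

View pics/h6.png

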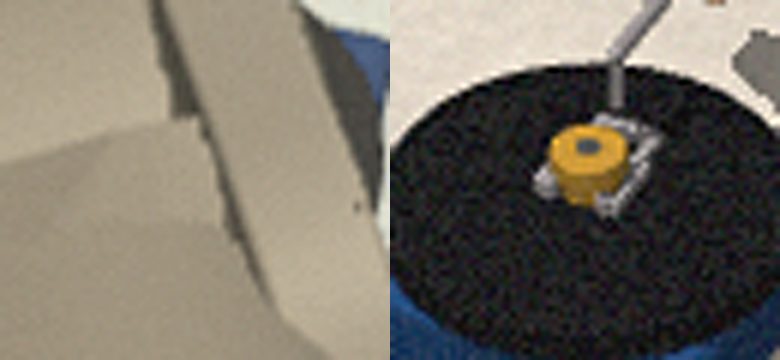

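The left panel (top view) is blocked by the arm. In the right panel (scene view) the pin tip is at about (617,107), just above and behind the clip's bar, and the head's centre is at (588,147). I'll check camera consistency through the head.

```bash
python3 - <<'E'
from h import *
c=lambda *p:np.array(p)/6+np.array([215,185])-0.42
h=at("scene",c([198,147]),77)[0];print("head by scene",h.round(1))
print("pin tip at z79.3",at("scene",c([227,107]),79.3).round(1), "clip far bits z66",at("scene",c([206,116],[270,130]),66).round(1))
im,d=camera("scene");W=world("scene",d)
m=(np.hypot(W[...,0]-651,W[...,1]-19)<75)&(abs(W[...,2]-60)<4);print("plat",cv2.minEnclosingCircle(W[m][:,:2].astype(np.float32)),W[m].mean(0))
a=np.radians(-11.7);M=lambda x,y:[h[0]+x*np.cos(a)-y*np.sin(a),h[1]+x*np.sin(a)+y*np.cos(a),66]
pts=[M(-31,12),M(-31,-12),M(-15,8),M(-27,8),M(-27,-8),M(-15,-8)]
print("outer bar ends, pocket corners in crop",((proj("scene",pts)-[215,185]+.42)*6).round(0).tolist())
E
```

```text
head by scene [649.8  19.4  77. ]
pin tip at z79.3 [[629.8  23.9  79.3]] clip far bits z66 [[619.5  13.9  66. ]
 [621.6  36.5  66. ]]
plat ((652.1575317382812, 18.320911407470703), 71.76508331298828) [659.59224556  21.90323746  60.64118166]
outer bar ends, pocket corners in crop [[273.0, 131.0], [208.0, 112.0], [241.0, 155.0], [257.0, 134.0], [214.0, 121.0], [197.0, 141.0]]
```

```bash
python3 -m jog '[0,0.05,0.3,0,0,0,0,0,0.05,0.6,0,0,0,0,0,0.05,0.9,0,0,0,0,0,0.05,1.1,0,0,0,0,0,0.05,1.1,0,0,0,0]'; python3 -m jog '[0,0,0.1,0,0,0,0,0,0,0.2,0,0,0,0,0,0,0.3,0,0,0,0,0,0,0.4,0,0,0,0,0,0,0.4,0,0,0,0]'; python3 -m jog '[0,0,0.05,0,0,0,0,0,0,0.1,0,0,0,0,0,0,0.1,0,0,0,0,0,0,0.1,0,0,0,0,0,0,0.1,0,0,0,0]';python3 n.py 528.1 44.8 36 -11.7
```

```text
time: 10.15
eef_pos: [527.4, 44.9, 42.4]
eef_rot: [0.0, 0.995, -0.102, -0.0]
force: [-0.0, 0.1, -0.8]
width: 14.7
gripper_force: 58.7
time: 10.65
eef_pos: [527.6, 44.9, 38.7]
eef_rot: [-0.0, 0.995, -0.102, -0.0]
force: [-0.7, 0.1, -0.5]
width: 14.8
gripper_force: 58.7
time: 11.15
eef_pos: [527.7, 44.9, 37.9]
eef_rot: [-0.0, 0.995, -0.102, 0.0]
force: [0.0, -1.0, -0.8]
width: 15.1
gripper_force: 58.7
t 11.15 pos [527.7  44.9  37.9] z [ 0.  0. -1.] yaw -11.69 F [ 0.  -1.  -0.8] w 15.1
shift [0.04 0.   0.19] turn 0.01
```

```bash
python3 -m jog '[0,0,0.05,0,0,0,0,0,0,0.1,0,0,0,0,0,0,0.1,0,0,0,0,-0.05,0,0.1,0,0,0,0,-0.1,0,0.1,0,0,0,0]'; python3 -m jog '[-0.05,0,0,0,0,0,0,-0.1,0,0,0,0,0,0,-0.15,0,0,0,0,0,0,-0.2,0,0,0,0,0,0,-0.2,0,0,0,0,0,0]'; python3 -m jog '[-0.05,0,0,0,0,0,0,-0.1,0,0,0,0,0,0,-0.15,0,0,0,0,0,0,-0.2,0,0,0,0,0,0,-0.2,0,0,0,0,0,0]';python3 n.py 528.1 44.8 36 -11.7
```

```text
time: 11.65
eef_pos: [526.7, 45.1, 36.9]
eef_rot: [-0.0, 0.995, -0.102, 0.0]
force: [-0.9, -0.1, -1.5]
width: 14.9
gripper_force: 58.7
time: 12.15
eef_pos: [524.7, 45.5, 36.9]
eef_rot: [-0.0, 0.995, -0.102, 0.0]
force: [-0.2, 0.2, -1.0]
width: 14.3
gripper_force: 58.7
time: 12.65
eef_pos: [523.6, 45.9, 37.2]
eef_rot: [-0.0, 0.995, -0.102, 0.001]
force: [3.4, -0.8, -1.4]
width: 15.0
gripper_force: 58.5
t 12.65 pos [523.6  45.9  37.2] z [ 0.002  0.    -1.   ] yaw -11.69 F [ 3.4 -0.8 -1.4] w 15.0
shift [0.47 0.01 0.12] turn 0.01
```

Hooked, with 3.4 N on the bar. Drawing it out steadily.

```bash
python3 -m jog '[-0.05,0,0,0,0,0,0,-0.1,0,0,0,0,0,0,-0.15,0,0,0,0,0,0,-0.2,0,0,0,0,0,0,-0.25,0,0,0,0,0,0]'; python3 -m jog '[-0.05,0,0,0,0,0,0,-0.1,0,0,0,0,0,0,-0.15,0,0,0,0,0,0,-0.2,0,0,0,0,0,0,-0.25,0,0,0,0,0,0]'; python3 -m jog '[-0.05,0,0,0,0,0,0,-0.1,0,0,0,0,0,0,-0.15,0,0,0,0,0,0,-0.2,0,0,0,0,0,0,-0.25,0,0,0,0,0,0]';python3 n.py 528.1 44.8 36 -11.7
```

```text
time: 13.15
eef_pos: [522.1, 46.2, 37.6]
eef_rot: [-0.0, 0.995, -0.102, 0.002]
force: [8.0, -1.5, -2.2]
width: 14.7
gripper_force: 58.5
time: 13.65
eef_pos: [520.4, 46.5, 37.9]
eef_rot: [-0.0, 0.995, -0.102, 0.002]
force: [10.5, -1.8, -1.9]
width: 14.7
gripper_force: 58.5
time: 14.15
eef_pos: [518.0, 47.0, 38.0]
eef_rot: [-0.0, 0.995, -0.102, 0.003]
force: [10.0, -1.9, -0.9]
width: 14.8
gripper_force: 58.5
t 14.15 pos [518.  47.  38.] z [ 0.005  0.    -1.   ] yaw -11.73 F [10.  -1.9 -0.9] w 14.8
shift [1.03 0.01 0.2 ] turn -0.03
```

```bash
python3 -m jog '[-0.05,0,0.05,0,0,0,0,-0.1,0,0.1,0,0,0,0,-0.15,0,0.1,0,0,0,0,-0.2,0,0.1,0,0,0,0,-0.25,0,0.1,0,0,0,0]'; python3 -m jog '[-0.05,0,0,0,0,0,0,-0.1,0,0,0,0,0,0,-0.15,0,0,0,0,0,0,-0.2,0,0,0,0,0,0,-0.25,0,0,0,0,0,0]'; python3 -m jog '[-0.05,0,0,0,0,0,0,-0.1,0,0,0,0,0,0,-0.15,0,0,0,0,0,0,-0.2,0,0,0,0,0,0,-0.25,0,0,0,0,0,0]';python3 n.py 528.1 44.8 36 -11.7
```

```text
time: 14.65
eef_pos: [514.4, 47.7, 36.5]
eef_rot: [-0.0, 0.995, -0.102, 0.001]
force: [5.9, -0.3, -1.1]
width: 14.8
gripper_force: 58.5
time: 15.15
eef_pos: [509.9, 48.6, 35.7]
eef_rot: [0.0, 0.995, -0.102, -0.001]
force: [0.8, 0.4, -0.9]
width: 15.0
gripper_force: 58.7
time: 15.65
eef_pos: [507.9, 49.0, 35.8]
eef_rot: [-0.0, 0.995, -0.102, -0.0]
force: [0.5, 0.0, -1.8]
width: 14.5
gripper_force: 58.6
t 15.65 pos [507.9  49.   35.8] z [-0.  0. -1.] yaw -11.69 F [ 0.5  0.  -1.8] w 14.5
shift [ 2.06  0.   -0.02] turn 0.01
```

Snapped off. Pulling about 14 mm more.

```bash
python3 -m jog '[-0.15,0,0,0,0,0,0,-0.3,0,0,0,0,0,0,-0.45,0,0,0,0,0,0,-0.6,0,0,0,0,0,0,-0.7,0,0,0,0,0,0]'; python3 -m jog '[-0.15,0,0,0,0,0,0,-0.3,0,0,0,0,0,0,-0.45,0,0,0,0,0,0,-0.6,0,0,0,0,0,0,-0.7,0,0,0,0,0,0]'; python3 -m jog '[0,0,0,0,0,0,0,0,0,0,0,0,0,0,0,0,0,0,0,0,0,0,0,0,0,0,0,0,0,0,0,0,0,0,0]';python3 n.py 528.1 44.8 36 -11.7
python3 - <<'E'
from h import *
im,d=camera("scene")
cv2.imwrite("pics/s7.png",cv2.convertScaleAbs(cv2.resize(im[175:245,205:290],None,fx=7,fy=7,interpolation=cv2.INTER_CUBIC),alpha=1.5))
E
```

```text
time: 16.15
eef_pos: [501.1, 50.4, 35.9]
eef_rot: [-0.0, 0.995, -0.102, 0.0]
force: [1.2, -0.8, -1.2]
width: 14.8
gripper_force: 58.6
time: 16.65
eef_pos: [494.3, 51.8, 35.9]
eef_rot: [-0.0, 0.995, -0.102, 0.0]
force: [0.6, 0.0, -0.9]
width: 14.8
gripper_force: 58.6
time: 17.15
eef_pos: [494.4, 51.8, 35.9]
eef_rot: [-0.0, 0.995, -0.102, -0.0]
force: [0.3, 1.0, -1.5]
width: 14.7
gripper_force: 58.6
t 17.15 pos [494.4  51.8  35.9] z [-0.  0. -1.] yaw -11.69 F [ 0.3  1.  -1.5] w 14.7
shift [ 3.44  0.   -0.01] turn 0.01
```

View pics/s7.png

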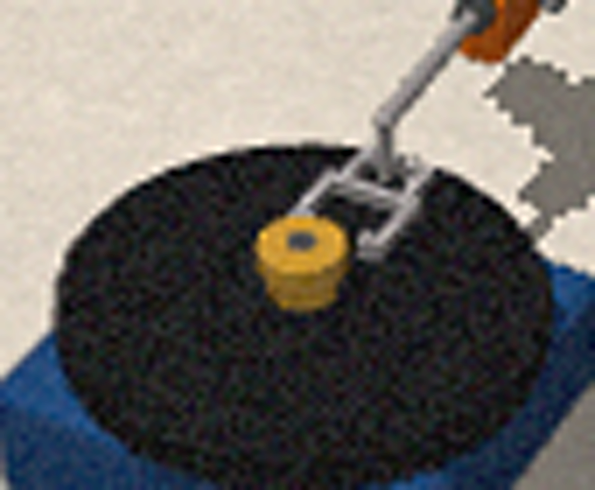

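The picture shows the clip off the spindle and lying flat on the platform: jaw ends near (372,248) and (300,212), head at (302,245), pin in the eye at (385,160). Easing the pin off the bar, then lifting.

```bash
python3 -m jog '[0.15,0,0,0,0,0,0,0.3,0,0,0,0,0,0,0.3,0,-0.3,0,0,0,0,0.3,0,-0.7,0,0,0,0,0.3,0,-1.1,0,0,0,0]'; python3 -m jog '[0,0,-1,0,0,0,0,0,0,-2.5,0,0,0,0,0,0,-4.5,0,0,0,0,0,0,-5,0,0,0,0,0,0,-5,0,0,0,0]'; python3 n.py 455.2 -286.2 90 -9
python3 - <<'E'
from h import *
im,d=camera("scene");W=world("scene",d)
m=(np.hypot(W[...,0]-651,W[...,1]-19)<66)&(np.hypot(W[...,0]-651,W[...,1]-19)>15)&(W[...,2]>58)&(W[...,2]<72)&(im.min(-1)>70)
P=W[m];print(len(P),np.percentile(P,[3,50,97],axis=0).round(1).tolist(),cv2.minAreaRect(P[:,:2].astype(np.float32)))
E
```

```text
time: 17.7
eef_pos: [497.4, 51.2, 47.3]
eef_rot: [-0.0, 0.995, -0.102, 0.0]
force: [-0.6, -0.1, -0.9]
width: 14.7
gripper_force: 58.6
time: 18.2
eef_pos: [498.2, 51.3, 98.0]
eef_rot: [-0.0, 0.995, -0.102, 0.001]
force: [0.2, 0.2, -1.4]
width: 14.8
gripper_force: 58.6
t 18.2 pos [498.2  51.3  98. ] z [ 0.003  0.    -1.   ] yaw -11.69 F [ 0.2  0.2 -1.4] w 14.8
shift [ 2.63 33.92  0.79] turn -2.69
83 [[590.0, 11.7, 63.5], [608.8, 32.3, 66.5], [631.7, 42.6, 68.1]] ((611.238525390625, 28.294811248779297), (29.483163833618164, 42.45059585571289), 75.5793228149414)
```

The clip's origin is about 31 mm from the axis, so it is clear. Returning the pick to the tray.

```bash
python3 -m jog '[0.3,4,0,0,0,-0.6,0,0.6,8,0,0,0,-1.2,0,0.9,12,0,0,0,-1.8,0,1.2,16,0,0,0,-2.4,0,1.5,19.5,0,0,0,-2.7,0]'; python3 n.py 455.2 -286.2 90 -9;  python3 -m jog '[0,3.5,0,0,0,0,0,0.1,7,0,0,0,0,0,0.2,10.5,0,0,0,0,0,0.2,13,0,0,0,0,0,0.2,13.8,0,0,0,0,0]'; python3 -m jog '[0,0,0,0,0,0,0,0,0,0,0,0,0,0,0,0,0,0,0,0,0,0,0,0,0,0,0,0,0,0,0,0,0,0,0]';python3 n.py 455.2 -286.2 -20.9 -9
```

```text
time: 18.75
eef_pos: [471.1, -144.9, 95.8]
eef_rot: [-0.0, 0.997, -0.079, -0.001]
force: [0.5, 1.2, -1.2]
width: 14.5
gripper_force: 58.8
t 18.75 pos [ 471.1 -144.9   95.8] z [-0.002  0.    -1.   ] yaw -9.03 F [ 0.5  1.2 -1.2] w 14.5
shift [ 0.65 14.21  0.58] turn -0.03
time: 19.25
eef_pos: [450.9, -282.5, 95.5]
eef_rot: [0.0, 0.997, -0.081, -0.001]
force: [0.9, -0.2, -0.9]
width: 14.6
gripper_force: 58.8
time: 19.75
eef_pos: [453.3, -278.6, 97.0]
eef_rot: [-0.0, 0.997, -0.078, 0.0]
force: [-0.1, -0.0, -1.7]
width: 14.8
gripper_force: 58.8
t 19.75 pos [ 453.3 -278.6   97. ] z [ 0.  0. -1.] yaw -8.91 F [-0.1 -0.  -1.7] w 14.8
shift [ 0.3   0.73 11.79] turn 0.09
```

```bash
python3 -m jog '[0.3,0.75,2,0,0,0,0,0.3,0.75,5,0,0,0,0,0.3,0.75,8,0,0,0,0,0.3,0.75,10,0,0,0,0,0.3,0.75,10.5,0,0,0,0]';  python3 -m jog '[0,0,0.2,0,0,0,0,0,0,0.4,0,0,0,0,0,0,0.6,0,0,0,0,0,0,0.8,0,0,0,0,0,0,0.9,0,0,0,0]';python3 n.py 455.2 -286.2 -20.9 -9
```

```text
time: 20.25
eef_pos: [453.1, -286.0, -10.5]
eef_rot: [-0.001, 0.997, -0.078, -0.002]
force: [1.0, -0.4, -1.3]
width: 14.7
gripper_force: 58.7
time: 20.75
eef_pos: [455.0, -287.5, -16.8]
eef_rot: [0.0, 0.997, -0.078, 0.0]
force: [-0.5, -0.6, -0.9]
width: 14.4
gripper_force: 58.7
t 20.75 pos [ 455.  -287.5  -16.8] z [ 0.001 -0.    -1.   ] yaw -8.99 F [-0.5 -0.6 -0.9] w 14.4
shift [ 0.   -0.13  0.41] turn 0.01
```

```bash
python3 -m jog '[0,-0.1,0.1,0,0,0,0,0,-0.1,0.2,0,0,0,0,0,-0.1,0.3,0,0,0,0,0,-0.1,0.35,0,0,0,0,0,-0.1,0.35,0,0,0,0]';python3 -m jog '[0,0,0,0,0,0,10,0,0,0,0,0,0,20,0,0,0,0,0,0,35,0,0,0,0,0,0,45,0,0,0,0,0,0,45]';python3 -m jog '[0,0,0,0,0,0,45,0,0,-1,0,0,0,45,0,0,-4,0,0,0,45,0,0,-8,0,0,0,45,0,0,-12,0,0,0,45]';python3 -m jog '[0,0,0,0,0,0,45,0,0,-2,0,0,0,45,0,4,-4,0,0,0,45,0,8,-4,0,0,0,45,0,10,-4,0,0,0,45]';python3 -m jog '[0,0,0,0,0,0,45,0,0,0,0,0,0,45,0,0,0,0,0,0,45,0,0,0,0,0,0,45,0,0,0,0,0,0,45]'
python3 - <<'E'
from h import *
im,d=camera("top");cv2.imwrite("pics/end.png",im);W=world("top",d);hsv=cv2.cvtColor(im,cv2.COLOR_BGR2HSV)
m=(hsv[...,0]>3)&(hsv[...,0]<20)&(hsv[...,1]>120)&(hsv[...,2]>60)&(np.hypot(W[...,0]-455,W[...,1]+288)<60)
P=W[m];print(len(P),P.mean(0),np.percentile(P[:,2],[5,50,95]))
E
```

```text
time: 21.25
eef_pos: [454.8, -286.3, -20.7]
eef_rot: [-0.0, 0.997, -0.078, -0.0]
force: [0.1, -0.5, -0.8]
width: 14.7
gripper_force: 58.7
time: 21.75
eef_pos: [455.0, -286.3, -20.5]
eef_rot: [0.0, 0.997, -0.078, 0.0]
force: [0.8, -0.3, -0.4]
width: 38.4
gripper_force: 0.0
time: 22.25
eef_pos: [454.5, -286.0, 101.2]
eef_rot: [-0.0, 0.997, -0.078, -0.0]
force: [1.3, -1.5, -0.4]
width: 38.3
gripper_force: 0.0
time: 22.75
eef_pos: [437.8, -389.2, 140.7]
eef_rot: [0.001, 0.997, -0.08, 0.001]
force: [-0.6, -0.4, -0.6]
width: 38.6
gripper_force: 0.0
time: 23.25
eef_pos: [439.7, -384.1, 139.5]
eef_rot: [-0.0, 0.997, -0.078, 0.0]
force: [-0.1, 0.8, 0.5]
width: 38.4
gripper_force: 0.0
246 [ 457.11780121 -287.42057831   28.30386512] [25.1096609  29.41356807 31.45130112]
```

View pics/end.png

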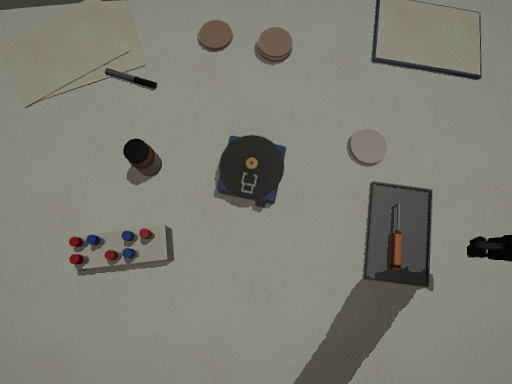

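The clip lies free of the spindle at (249,183), the pick is back in its tray at (398,250), and the arm is clear of everything.

```bash
python3 -c "from cell import close_job; print(close_job())"
```

```text
the job is handed in; nothing more can be done
None
```

The clip is off the spindle and flat on the platform, about 31 mm from the axis; the pick is back in its tray, and the job is handed in at about 23 s, with no verdict returned.

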